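# Ready the tube-sanding machine and switch it on

## Robot

A 6-joint arm with a two-finger parallel gripper is mounted at the origin on the work surface. World frame = base frame: x ahead of the robot, y to its left, z up, the work surface at z = 0. Lengths are in mm, angles in rad, forces in N, time in s.
With the tool pointing down it reaches from about 375 to 925 mm from the base axis. Payload 5.7 kg.
Tool frame: the origin (TCP) lies at the very end of the fingers, on their centre line; the grasp point (between the pads) lies bot.hold_point_z behind it (bot.hold_point_z is the distance from the TCP to the grasp point, in mm); z points along the fingers, y is the line along which they close (so a half turn about z gives the same grasp; the last joint's range is limited). The gripper opens to 88 mm and grips with 3 to 60 N. Pads are 20 mm wide; open, the fingers measure 115 mm over their backs; the gripper's body (75 mm by 178 mm) begins 61 mm behind the grasp point.
Start: joints at [-0.115, 0.359, 1.51, -0, 1.272, -0.115], TCP at [599.965, -0.004, 189.423] pointing down, gripper open.
Joint ranges: [-2.97, 2.97], [-1.01, 2.36], [0.21, 2.38], [-0.96, 4.11], [0.2, 2.71], [-2.98, 2.98]. Speed limits (rad/s): [2.39, 2.39, 3.14, 3.14, 3.14, 3.14].

## Interface

Orientations are given as [roll, pitch, yaw] about the fixed x, y, z axes, in that order (R = Rz(yaw) Ry(pitch) Rx(roll)).
In Python, from plant import bot gives the robot as it stands.
- The arm moves only by the tool move_arm, never from a script. Its argument "moves" is a list of rows, each a list of 3 entries, a list of its own where there are three numbers: the turn, a rotation vector about the tool's x, y, z in rad, then the shift along the tool's x, y, z in cm, then the opening, from -1 (shut) to 1 (fully open). A call has 1 to 8 rows; each row shifts and turns the commanded pose from where the row before left it, along the tool's axes as they then stand; what a row does not reach is not made up. A row lasts 1/8 s, in which the tool goes at most 62.5 mm and 10.7 degrees, less where a joint would pass 70% of its speed; a pose out of reach is approached as far as the arm can. A call with a gripper value outside its range is refused whole. The fingers move at their own pace and stop on an object; the grip force is fixed at half the most. Time passes only in rows, so rows that do not move let the fingers close. It gives the time, the measured TCP pose, the force, the opening and the grip force at its end, in the units of the state.
- bot.get_obs(): the state, without advancing time (a new reading comes with each control period).
- bot.grab_frame(name): name is "scene" or "side" or "wrist"; returns a dict with "image" (420x560x3 uint8, red, green, blue), "range_z" (420x560 float32, mm along the optical axis (not along the pixel's ray), 0 where there is no reading), "camera_matrix" (3x3 intrinsics, pixels), "k1" (the pictures are not rectified: a ray, as slopes to the right and down, at radius r is drawn at 1 + k1 r^2 times it, then the intrinsics apply), "origin" and "attitude" of the camera in the world. Camera axes: x right, y down, z forward; pixel columns grow to the right and rows downward; lengths in mm; the calibration is good to about 2 mm. A picture is of the moment at which its call begins.
- bot.hand_in(): hands the job in; it is judged then, once.
Trained networks look in the newest picture that a camera, given by its name, has taken for a name from the list of things; names that differ only in an ending like _2 or _b are one class to them, and where a whole thing is asked for, a point or a joint stands for the part that bears it (a point fixed in the world has none). Each returns a list of dicts, best first, with "conf" (0 to 1); they miss things now and then, are a little off and sometimes report something else, mostly with a low value. They report only what shows in the picture. A call takes as long as a camera call.
- bot.search_frame(name, camera): "position" ([x, y, z] in mm, in world coordinates, good to about 4 mm: the middle of the surface that is visible of it).
The state is a dict: "clock": time; "q": joint angles; "qd": joint speeds; "effort": joint torques, N m; "tcp_pos": TCP position; "eef_rot": TCP orientation; "force": force on the tool from outside, world axes, zero at the start; "ft_torque": the same for the moment, N m; "gripper_width": finger opening in mm; "grasp_force": force on a finger pad.
Only numpy, scipy, OpenCV 4.12 (cv2) and the standard library are available. Lean on these libraries where they do the work, as an engineer would, in place of code of your own. Each camera call takes 0.05 s, during which the arm holds its last target. There are 200 camera calls.

## Task

Get the bamboo tube-sanding machine running: push the tube along its cradle until its end is right up against the headstock, then flip the suction inlet's cap open with its thumb lever until the cap stands upright, then lower the guard gently all the way down onto its rests, without letting it slam, and only then throw the toggle lever on the switch box fully over to its far side. Leave the tools and other things on the bench where they are.

Things in the scene. Friction and masses are not known exactly. Their poses are not given: they have to be found in the camera images.
- machine: Grey tube-sanding machine, fixed. Sizes in mm. Origin: centre of its underside on the bench; x away from the robot at yaw 0, y along the cradle, z up. Bed x -90..110, y -200..200, top z 30. Cradle: two wooden rails along y, tops z 45, inner faces x -23, +23; the tube lies between them on the bed. The bed behind the tube, to y -200, is free. Two hinge posts at x 92, y -85 and 105, top z 103.
- headstock (a point): Centre of the flat face of the headstock, the stop for the tube, at x 0, y 125, z 61 in the machine's frame. The headstock is a grey block at the machine's +y end, 100 (x) x 70 (y) mm, its top 92 mm above the bench; it stands free of the guard.
- rest (a point): Top of one of the two rubber-topped posts, 20 mm thick, on which the guard comes down: x -52, y -85, z 101 mm in the machine's frame (the other at y 105).
- tube: Bamboo tube, 40 mm diameter, 170 long, 100 to 210 g, loose in the cradle. Origin at its centre, 50 mm above the bench; y axis along the tube (it may roll, so only the y axis means anything). Seated: end against the headstock, centre at y +40 in the machine's frame; it starts 40 to 80 mm short of that (to -y). Slides easily, 2 N or less.
- guard_hinge (a point): Middle of the guard's hinge axis (along the machine's y), at x 85, y 10, z 105 mm in the machine's frame.
- guard_edge (a point): Middle of the free edge of the guard, on its outer face, 150 mm from the hinge axis.
- guard (a joint): Angle, rad: 0 = down, level on its rests; 1.57 = upright; more = leaning away from the robot (starts 1.65-1.9, limit 2.0). Clear panel in aluminium frame, 220 (y) x 150 x 6 mm, hinge axis mid-thickness, 14 mm lip turned to the inner side at the free edge. Outer face: up when down (z 108), machine +x when upright. 300 g; friction hinge (0.35 Nm) holds it where left; 1-7 N at 110 mm moves it.
- inlet: Suction inlet, fixed to the bench: in mm: base plate 90 x 90 x 12, round duct 66 diameter at its mouth, 88 high, closed by a flip cap. Origin: centre of its underside; x axis points away from the robot at yaw 0. Stands to the left or right of the machine.
- cap_hinge (a point): Middle of the cap's hinge axis (along the inlet's y), on the inlet's +x side: x 37, z 92 mm in the inlet's frame.
- cap_lever (a point): Tip of the thumb lever of the cap: a flat grey plastic arm 26 mm wide, 6 thick, 55 long from the hinge axis, rigid with the cap. With the cap shut it stands up from the hinge, leaning 0.35 rad back over the cap (to -x). Pushing it towards +x and down about the hinge, from its -x side, lifts the cap.
- cap (a joint): Cap angle in rad: 0 = shut (starts 0 to 0.1), grows as it swings up and over to +x of the inlet, limit 2.0. Grey plastic disc, 68 mm diameter, 8 thick, 50 g; its hinge holds it where it is left (about 0.035 N m). The thumb lever turns with it.
- switchbox: Switch box, fixed to the bench, 100 x 80 x 60 mm high, toggle lever on top. Origin: centre of its underside; x axis points away from the robot at yaw 0. Stands on the other side of the machine from the inlet.
- switch_tip (a point): Centre of the black ball (26 mm diameter) at the end of the toggle lever. The lever is 70 mm long from its pivot, which is at x 0, z 63 mm of the switch box.
- switch (a joint): Toggle lever in rad: 0 = off, leaning 0.5 rad to -x (starts 0 to 0.1); 1.0 = on, leaning 0.5 rad to +x. It stays where it is left; moving it takes about 1 N at the ball.
- file: Bystander: file, 255 x 24 x 24, wooden handle and flat steel blade; mm; origin at its underside or centre. Leave it alone.
- mallet: Bystander: hammer lying on the bench; mm; origin at its underside or centre. Leave it alone.
- jar: Bystander: closed jar, 64 diameter, 85 high; mm; origin at its underside or centre. Leave it alone.
- tape: Bystander: roll of tape lying flat, 80 diameter, 20 high; mm; origin at its underside or centre. Leave it alone.
- offcut: Bystander: short piece of bamboo standing on end, 42 diameter, 70 high; mm; origin at its underside or centre. Leave it alone.
- sandblock: Bystander: cork sanding block, 90 x 50 x 35; mm; origin at its underside or centre. Leave it alone.
- brush: Bystander: hand brush lying on the bench; mm; origin at its underside or centre. Leave it alone.

How it is judged:
By the outcome, as a careful person would: the job done as asked, in the order asked, and still so for the second after the job is handed in, with the robot touching nothing.
It also fails if it takes over 64 s, if anything falls off the work surface, if the arm or the gripper's body presses on something with over 40 N, if the wrist force passes 120 N, or if a joint passes its speed limit or range.

## Working session

There is one attempt and no reset: what is moved stays moved. The work goes in short steps, Python scripts to look and compute and a tool call to move; the robot and the scene stay as the last step left them, time stands still between calls to the robot, and variables do not carry over. Pictures are saved under pics/ and viewed, at most 10 in all, crops included, and the job is handed in when it is done.

Besides the shell and the picture viewer there is one more tool, called in YAML: its name, and indented under it one key for each argument. move_arm: Moves the arm, as the interface text tells. Its arguments: {"type":"object","properties":{"moves":{"type":"array"}},"required":["moves"]}

```bash
mkdir -p pics; ls; cat > h.py <<'E'
import numpy as np, cv2
from plant import bot
from scipy.spatial.transform import Rotation as Ro
def grab(c,fn=None):
    f=bot.grab_frame(c)
    if fn: cv2.imwrite('pics/'+fn,f['image'][:,:,::-1])
    return f
def att(f):
    a=np.array(f['attitude'],float)
    return a if a.shape==(3,3) else Ro.from_euler('xyz',a).as_matrix()
def cloud(f):
    K=np.array(f['camera_matrix']);d=f['range_z'];h,w=d.shape
    v,u=np.mgrid[:h,:w].astype(np.float64)
    p=cv2.undistortPoints(np.stack([u.ravel(),v.ravel()],1)[:,None],K,np.array([f['k1'],0,0,0.]))[:,0]
    P=np.c_[p,np.ones(len(p))]*d.ravel()[:,None]
    W=P@att(f).T+np.array(f['origin']); W[d.ravel()<=0]=np.nan
    return W.reshape(h,w,3)
E
python3 - <<'E'
from h import *
for c in ['scene','side']:
    f=grab(c,c+'0.png'); print(c,f['origin'],f['attitude'],f['camera_matrix'],f['k1'])
    np.save(c+'0.npy',cloud(f))
    for n in ['machine','tube','guard','guard_edge','inlet','cap','cap_lever','switchbox','switch_tip','headstock','rest','file','mallet','jar','tape','offcut','sandblock','brush']:
        print(n,[(np.round(r['position']).tolist(),round(r['conf'],2)) for r in bot.search_frame(n,c)][:2])
print(bot.get_obs(),bot.hold_point_z)
E
```

```text
pics
scene [1201.39903686  611.48922328  915.47742383] [-2.32047266 -0.01082316  2.33778388] [[400.36005112   0.         278.86599411]
 [  0.         400.36005112 209.00906675]
 [  0.           0.           1.        ]] -0.03466777686991788
machine [([585.0, 110.0, 44.0], 0.67)]
tube [([521.0, 79.0, 72.0], 0.78)]
guard [([617.0, 63.0, 190.0], 0.96), ([444.0, 335.0, 124.0], 0.33)]
guard_edge [([621.0, 60.0, 188.0], 0.77)]
inlet [([520.0, -317.0, 49.0], 0.55), ([524.0, -325.0, 96.0], 0.18)]
cap [([521.0, -324.0, 97.0], 0.54)]
cap_lever []
switchbox [([479.0, 342.0, 57.0], 0.69)]
switch_tip [([519.0, -327.0, 96.0], 0.27), ([766.0, 223.0, 15.0], 0.22)]
headstock [([583.0, 104.0, 42.0], 0.72), ([614.0, 64.0, 189.0], 0.43)]
rest [([581.0, 111.0, 46.0], 0.58)]
file [([768.0, 224.0, 17.0], 0.81)]
mallet [([792.0, 50.0, 28.0], 0.97), ([410.0, 532.0, 38.0], 0.43)]
jar [([767.0, -228.0, 59.0], 0.73)]
tape [([660.0, -330.0, 15.0], 0.62), ([626.0, 351.0, 57.0], 0.48)]
offcut [([626.0, 351.0, 60.0], 0.86), ([623.0, 63.0, 191.0], 0.6)]
sandblock [([411.0, 531.0, 36.0], 0.8), ([588.0, 107.0, 43.0], 
[... 1209 characters left out ...]
082908e-01,  3.58851663e-01,  1.51040576e+00,  6.65439984e-06,
        1.27251562e+00, -1.15069625e-01]), 'qd': array([-2.56080762e-04, -4.52905764e-04,  1.98486924e-04, -7.06351034e-04,
       -5.41119847e-05, -7.39067965e-04]), 'effort': array([-2.27089181e-04, -5.15327740e+01, -2.71121478e+01,  6.75464957e-02,
        2.46476830e-02,  1.11500202e-05]), 'tcp_pos': array([5.99951094e+02, 1.08953945e-02, 1.89389789e+02]), 'eef_rot': array([-3.14141419e+00, -2.70294014e-05,  1.57078109e+00]), 'force': array([ 8.17867907e-01, -4.07127715e-02, -4.38435948e-04]), 'ft_torque': array([ 0.01785694, -0.06454879, -0.00894901]), 'grasp_force': 0.0, 'gripper_width': 87.7773896151956} 18.700000000000003
```

View pictures.

View pics/scene0.png

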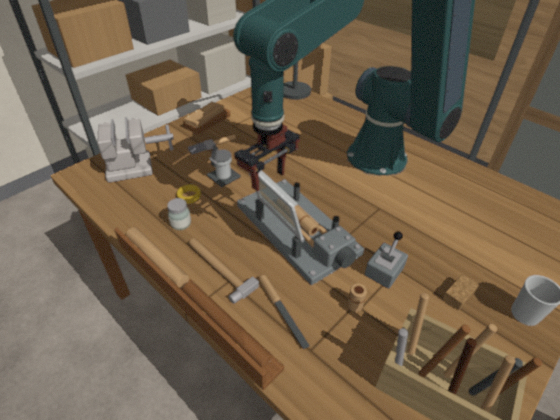

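View pics/side0.png

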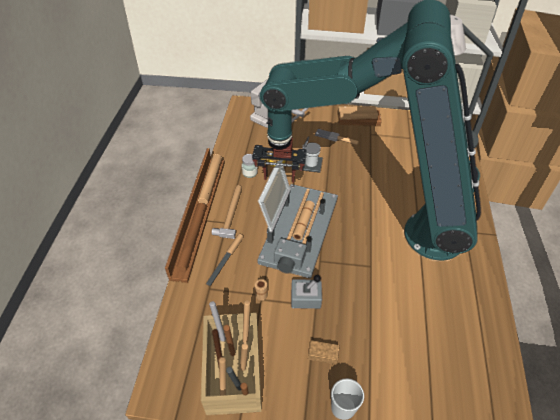

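```bash
python3 - <<'E'
from h import *
f=grab('wrist','w0.png'); np.save('wrist0.npy',cloud(f)); print(f['origin'],f['attitude'])
for c in ['scene','side','wrist']:
    W=np.load(c+'0.npy').reshape(-1,3)
    def reg(lo,hi,z0,z1,):
        m=(W[:,0]>lo[0])&(W[:,0]<hi[0])&(W[:,1]>lo[1])&(W[:,1]<hi[1])&(W[:,2]>z0)&(W[:,2]<z1); return W[m]
    for nm,lo,hi,z0,z1 in [('bed',(380,-200),(720,300),26,34),('hs',(400,120),(680,300),86,98),('tube',(440,-80),(640,180),60,76),('tableZ',(300,-450),(350,450),-20,20),('boxtop',(380,270),(560,450),55,64),('ball',(380,270),(560,450),110,160),('cap',(420,-420),(620,-220),92,104),('lever',(420,-420),(620,-220),108,160),('inletbase',(420,-420),(620,-220),9,15),('guard',(560,-150),(740,250),140,270)]:
        P=reg(lo,hi,z0,z1)
        if len(P)<5: print(c,nm,len(P)); continue
        r=cv2.minAreaRect(P[:,:2].astype(np.float32))
        print(c,nm,len(P),'mean',P.mean(0).round(1),'rect',np.round(r[0],1),np.round(r[1],1),round(r[2],1),'med z',np.median(P[:,2]).round(1))
E
```

```text
[600.60344706  82.13467896 384.8228433 ] [2.84241528e+00 3.87079271e-04 5.24081918e-04]
scene bed 2322 mean [548.   56.7  29.3] rect [517.7  40. ] [400.  201.3] 79.7 med z 29.2
scene hs 752 mean [541.  201.2  91.9] rect [555.8 196.7] [127.3 159.9] 82.4 med z 92.2
scene tube 343 mean [531.5  68.7  67.1] rect [532.1  64.9] [242.8 165.5] 79.4 med z 67.0
scene tableZ 2149 mean [325.1 114.4  -0.8] rect [3.25e+02 3.00e-01] [899.3  50. ] 90.0 med z -0.8
scene boxtop 656 mean [470.7 338.5  60.4] rect [464.  335.6] [104.3  80.9] 6.3 med z 60.7
scene ball 88 mean [439.1 333.9 129.6] rect [436.9 333.4] [19.6 24.4] 36.1 med z 131.8
scene cap 168 mean [ 507.  -324.3   96.4] rect [ 510.6 -325.2] [75.7 59.2] 16.0 med z 96.4
scene lever 62 mean [ 531.5 -330.3  126.7] rect [ 532.5 -331. ] [16.1 26.5] 2.0 med z 127.0
scene inletbase 170 mean [ 515.2 -317.9   11.1] rect [ 507.4 -327.4] [89.6 90.1] 88.7 med z 10.9
scene guard 1081 mean [628.7  57.3 214. ] rect [632.6  29. ] [222.3  61.5] 80.1 med z 223.4
side bed 1865 mean [510.1  41.5  30. ] rect [516.8  51.6] [424.9 200.9] 79.2 med z 30.0
side hs 520 
[... 708 characters left out ...]
ide guard 924 mean [617.2  40.9 203.1] rect [625.8  28.7] [229.2  61.3] 78.7 med z 201.5
wrist bed 33013 mean [503.7  34.3  30.2] rect [497.5   8.3] [338.9 193.8] 83.1 med z 30.2
wrist hs 76 mean [479.5 147.5  92.5] rect [477.2 147. ] [11.9  3. ] 22.6 med z 93.0
wrist tube 7697 mean [505.2  38.2  67.3] rect [491.8  64.5] [228.8  99.7] 72.0 med z 68.1
wrist tableZ 10903 mean [ 3.29e+02 -6.00e+00  2.00e-01] rect [325.    5.5] [328.3  50. ] 90.0 med z 0.2
wrist boxtop 0
wrist ball 0
wrist cap 0
wrist lever 0
wrist inletbase 1418 mean [ 505.1 -298.    11.9] rect [ 504.6 -300.3] [90.3 37.3] 0.0 med z 11.9
wrist guard 38523 mean [622.2  43.8 220.3] rect [627.7  27.4] [215.3  62.3] 79.4 med z 242.2
```

View pics/w0.png

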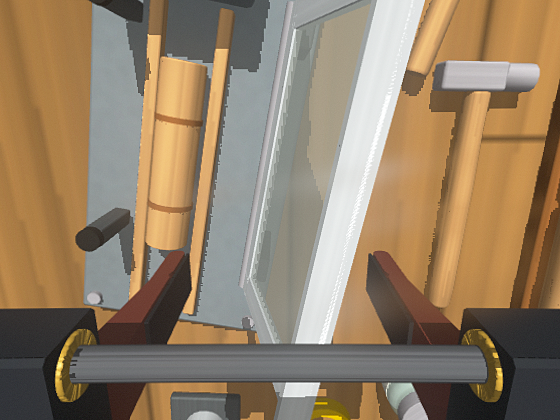

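```bash
python3 - <<'E'
from h import *
from scipy.optimize import minimize
C={c:np.load(c+'0.npy').reshape(-1,3) for c in ['scene','side','wrist']}
def box(P,lo,hi):
    return P[np.all((P>lo)&(P<hi),1)]
# machine bed fit: maximize points in rect, penalise outside
def fit(P,half,c0,yaw0):
    def cost(p):
        d=P[:,:2]-p[:2];c,s=np.cos(p[2]),np.sin(p[2])
        q=np.abs(np.c_[d@[c,s],d@[-s,c]])-half
        return np.mean(np.clip(q,0,6).sum(1))+0.0
    # percentiles approach
    return cost
for c,P in C.items():
    B=box(P,[380,-200,27],[720,300,33])
    best=None
    for yaw in np.arange(-.24,-.12,.005):
        cc,s=np.cos(yaw),np.sin(yaw); q=np.c_[B[:,:2]@[cc,s],B[:,:2]@[-s,cc]]
        # sharpness of -x edge: points per y-bin min x
        b=np.round(q[:,1]/8).astype(int); e=np.array([np.min(q[b==k,0]) for k in np.unique(b) if (b==k).sum()>5])
        sp=np.percentile(abs(e-np.median(e)),60)
        if best is None or sp<best[0]: best=(sp,yaw,np.median(e),np.percentile(q,[.2,99.8],axis=0).round(1).tolist())
    print(c,best)
yaw=-.18; cc,s=np.cos(yaw),np.sin(yaw); R=np.array([[cc,-s],[s,cc]]); o=np.array([507.9,41.8])
for c,P in C.items():
    Q=P.copy();Q[:,:2]=(P[:,:2]-o)@R
    T=box(Q,[-21,-190,58],[21,124,73]); 
    if len(T)>20:
        print(c,'tube y',np.percentile(T[:,1],[1,3,97,99]).round(1),'crest x', np.median(T[T[:,2]>np.percentile(T[:,2],85),0]).round(1), 'top',np.percentile(T[:,2],97).round(1))
        k=T[T[:,2]>66.5]; print('  crest line fit',np.polyfit(k[:,1],k[:,0],1))
    H=box(Q,[-80,100,86],[80,220,97]); 
    if len(H)>20: print(c,'head x,y',np.percentile(H,[1,99],axis=0).round(1).tolist())
    for yy in (-85,105):
        K=box(Q,[-75,yy-25,97],[-30,yy+25,106])
        if len(K)>3: print(c,'rest',yy,K.mean(0).round(1),len(K))
        K=box(Q,[75,yy-25,97],[110,yy+25,107])
    G=box(Q,[60,-120,135],[150,140,280]); 
    if len(G): 
        print(c,'guard y',np.percentile(G[:,1],[1,99]).round(1),'xz fit',np.polyfit(G[:,2],G[:,0],1).round(3),'top',np.percentile(G[:,2],99.5).round(1))
E
```

```text
scene (np.float64(4.092719667841299), np.float64(-0.17499999999999993), np.float64(408.0495389767393), [[404.4, -67.8], [602.8, 328.6]])
side (np.float64(1.2885459146849598), np.float64(-0.18499999999999994), np.float64(400.75114704108347), [[399.2, -66.1], [597.4, 336.2]])
wrist (np.float64(0.6168644226416745), np.float64(-0.18499999999999994), np.float64(400.83354845685784), [[400.8, -62.3], [582.1, 270.3]])
scene tube y [-28.4 -25.7  71.9  73. ] crest x 0.3 top 70.0
  crest line fit [ 0.03873095 -0.35118292]
scene head x,y [[-50.0, 109.8, 86.3], [49.0, 216.0, 96.2]]
scene rest -85 [-51.9 -84.4  98.9] 20
scene rest 105 [-51.8 105.9  99.5] 25
scene guard y [-69.5 119.7] xz fit [ 0.244 62.38 ] top 272.5
side tube y [-95.9 -92.   71.7  72.9] crest x -1.0 top 72.0
  crest line fit [ 1.09079786e-03 -2.32297207e+00]
side head x,y [[-56.8, 110.6, 86.3], [46.6, 215.8, 96.7]]
side rest -85 [-55.2 -82.3 101.6] 16
side rest 105 [-53.7 105.  101.1] 19
side guard y [-97.6 120.2] xz fit [ 0.271 52.904] top 275.7
wrist tube y [-93.8 -89.9  68.8  71.5] crest x -1.4 top 70.8
  crest line fit [ 0.00367699 -1.07729089]
wrist rest -85 [-53.7 -83.  100.9] 494
wrist rest 105 [-50.3  97.4 100.4] 79
wrist guard y [-88.8 105.1] xz fit [ 0.267 53.669] top 278.5
```

move_arm:
  moves:
    - [[0,0,0],[0,0,-5],1]
    - [[0,0,0],[0,0,-5],1]
    - [[0,0,0],[0,0,-4],1]
    - [[0,0,0],[-2.14,-2.92,0],-1]
    - [[0,0,0],[-2.14,-2.92,0],-1]
    - [[0,0,0],[-2.14,-2.92,0],-1]
    - [[0,0,0],[-2.14,-2.92,0],-1]
    - [[0,0,0.176],[0,0,0],-1]

```text
clock: 2.95
tcp_pos: [481.3, -86.7, 329.8]
eef_rot: [-3.141, 0.001, 1.389]
force: [0.6, 0.6, 0.7]
gripper_width: 41.1
grasp_force: 0.0
```

move_arm:
  moves:
    - [[0,0,0.176],[0,0,0],-1]
    - [[0,0,0.176],[0,0,0],-1]
    - [[0,0,0.176],[0,0,0],-1]
    - [[0,0,0.176],[0,0,0],-1]
    - [[0,0,0.176],[0,0,0],-1]
    - [[0,0,0.176],[0,0,0],-1]
    - [[0,0,0.176],[0,0,0],-1]
    - [[0,0,0.176],[0,0,0],-1]

```text
clock: 3.95
tcp_pos: [483.1, -85.6, 329.5]
eef_rot: [3.142, 0.0, -0.019]
force: [0.1, -0.0, -1.4]
gripper_width: 0.7
grasp_force: 0.0
```

```bash
python3 - <<'E'
from h import *
o=bot.get_obs(); print(o['clock'],o['tcp_pos'],o['eef_rot'],o['gripper_width'],o['force'])
f=grab('wrist','w1.png'); W=cloud(f)
yaw=-.182; cc,s=np.cos(yaw),np.sin(yaw); R=np.array([[cc,-s],[s,cc]]); og=np.array([506.5,42.3])
Q=W.reshape(-1,3).copy(); Q[:,:2]=(Q[:,:2]-og)@R
def box(P,lo,hi): return P[np.all((P>lo)&(P<hi),1)]
T=box(Q,[-21,-190,55],[21,124,73]); k=T[T[:,2]>66]
if len(T): print('tube',np.percentile(T[:,1],[.5,1,99,99.5]),np.polyfit(k[:,1],k[:,0],1),np.percentile(T[:,2],97))
for yy in (-85,105):
    K=box(Q,[-75,yy-25,97],[-30,yy+25,106]); print('rest',K.mean(0) if len(K) else 0,len(K))
H=box(Q,[-80,100,88],[80,220,95]); print('head',np.percentile(H,[1,99],axis=0) if len(H) else 0)
B=box(Q,[-120,-230,27],[140,230,33]); print('bed',np.percentile(B,[.3,99.7],axis=0))
E
```

```text
3.95 [483.09345426 -85.58167167 329.46791226] [ 3.14158532e+00  6.19072648e-05 -1.89816065e-02] 0.6869707730783355 [ 0.13411335 -0.03817511 -1.41351641]
tube [-96.66714156 -95.89962127  70.59997649  71.37105757] [ 0.00486794 -0.21214846] 71.07233839138132
rest [-52.43621392 -84.44341133 101.15765303] 211
rest [-52.15434745 104.63288263 101.09698081] 254
head [[-46.85507835 125.80497844  88.33459846]
 [ 48.43231651 193.74628828  94.35289395]]
bed [[ -89.45378393 -197.96701272   27.62733176]
 [ 107.62829135  197.0293884    32.66585956]]
```

View pics/w1.png

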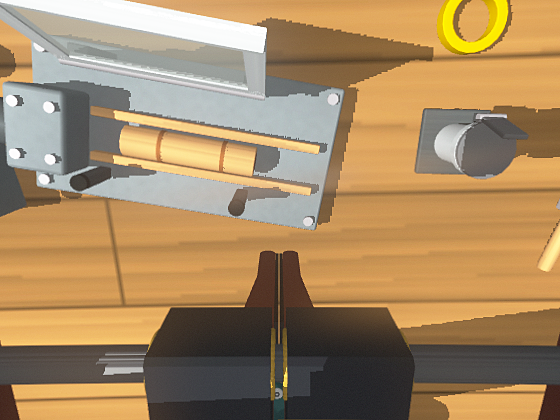

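move_arm:
  moves:
    - [[0,0,0.163],[0,0,-0.0],-1]
    - [[0,0,0],[0,0,5.5],-1]
    - [[0,0,0],[0,0,5.5],-1]
    - [[0,0,0],[0,0,5.5],-1]
    - [[0,0,0],[0,0,5],-1]
    - [[0,0,0],[0,0,4],-1]
    - [[0,0,0],[0,0,2.7],-1]
    - [[0,0,0],[0,0,0],-1]

```text
clock: 5.0
tcp_pos: [481.4, -85.0, 45.8]
eef_rot: [-3.141, 0.005, -0.174]
force: [0.4, 0.5, 0.5]
gripper_width: 0.5
grasp_force: 0.0
```

move_arm:
  moves:
    - [[0,0,0],[0,-1,0],-1]
    - [[0,0,0],[0,-1,0],-1]
    - [[0,0,0],[0,-1,0],-1]
    - [[0,0,0],[0,-0.5,0],-1]
    - [[0,0,0],[0,-0.5,0],-1]

```text
clock: 5.62
tcp_pos: [490.4, -45.8, 47.7]
eef_rot: [3.141, -0.0, -0.176]
force: [-0.7, -0.2, 0.3]
gripper_width: 0.1
grasp_force: 0.0
```

move_arm:
  moves:
    - [[0,0,0],[0,-0.5,0],-1]
    - [[0,0,0],[0,-0.5,0],-1]
    - [[0,0,0],[0,-0.5,0],-1]
    - [[0,0,0],[0,-0.5,0],-1]
    - [[0,0,0],[0,0,0],-1]

```text
clock: 6.25
tcp_pos: [493.7, -26.2, 47.4]
eef_rot: [-3.142, 0.0, -0.176]
force: [-0.4, 0.5, 0.5]
gripper_width: 0.4
grasp_force: 0.0
```

move_arm:
  moves:
    - [[0,0,0],[0,-0.3,0],-1]
    - [[0,0,0],[0,-0.3,0],-1]
    - [[0,0,0],[0,-0.3,0],-1]
    - [[0,0,0],[0,0,0],-1]

```text
clock: 6.75
tcp_pos: [495.3, -17.5, 47.4]
eef_rot: [3.142, 0.0, -0.176]
force: [-0.9, -0.1, 0.2]
gripper_width: 0.7
grasp_force: 0.0
```

```bash
cat >> h.py <<'E'
yaw=-.182; og=np.array([506.5,42.3])
def mach(W,yaw=yaw,og=og):
    cc,s=np.cos(yaw),np.sin(yaw); R=np.array([[cc,-s],[s,cc]])
    Q=np.array(W).reshape(-1,3).copy(); Q[:,:2]=(Q[:,:2]-og)@R; return Q
def box(P,lo,hi): return P[np.all((P>lo)&(P<hi),1)]
E
python3 - <<'E'
from h import *
print(mach(bot.get_obs()['tcp_pos']))
for c in ['side','scene','wrist']:
    T=box(mach(cloud(grab(c))),[-21,-190,58],[21,124,73]); 
    if len(T)>5: print(c,np.percentile(T[:,1],[1,99]),np.histogram(T[:,1],np.arange(-120,130,10))[0])
E
```

```text
[[ -0.22914065 -60.82071106  47.43026744]]
side [-90.48571042  74.70842844] [ 0  0  4  1  6  8 18 16 15 21 19 16 18 20 19 18 19 20 21 18  0  0  0  0]
scene [-28.80428829  72.88676224] [ 0  0  0  0  0  0  0  0  1 10 13 14 21 23 31 26 25 29 25 14  0  0  0  0]
wrist [-95.08164306  70.2148511 ] [   0    0  754 1130 1040  532  554 1064 1129 1142 1138 1132 1142 1147
 1186 1173 1161 1193 1190  203    0    0    0    0]
```

```bash
python3 - <<'E'
from h import *
a=grab('side')['image'][170:290,230:370]; b=grab('wrist')['image']
a=cv2.resize(a,(490,420)); im=np.hstack([a,cv2.resize(b,(310,420))]); cv2.imwrite('pics/c2.png',im[:,:,::-1]); 
E
```

```text
(no output)
```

View pics/c2.png

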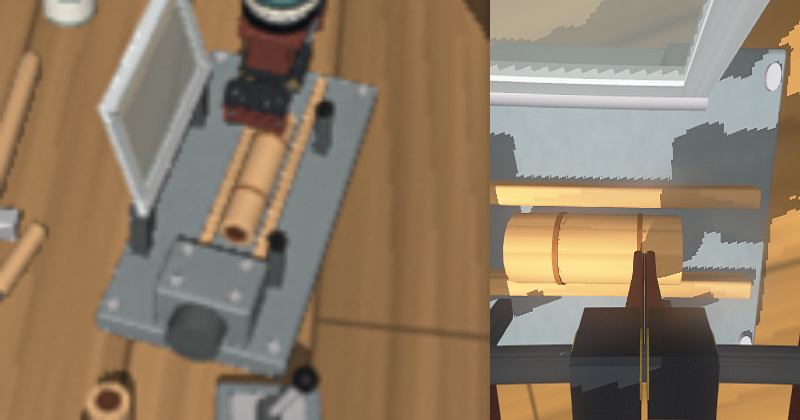

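```bash
python3 - <<'E'
from h import *
o=bot.get_obs(); print(o['clock'],o['tcp_pos'],o['force'],o['ft_torque'],mach(o['tcp_pos']))
for c in ['scene','side','wrist']:
    f=grab(c); Q=mach(cloud(f)); I=f['image'].reshape(-1,3).astype(int)
    m=np.all((Q>[-40,-130,20])&(Q<[40,-20,130]),1)
    red=m&(I[:,0]>1.8*I[:,1])&(I[:,0]>30)&(I[:,1]<70)
    R=Q[red]; print(c,len(R))
    for z0 in range(30,130,10):
        k=R[(R[:,2]>z0)&(R[:,2]<=z0+10)]
        if len(k)>3: print(z0,len(k),k.min(0).round(),k.max(0).round())
E
```

```text
7.0 [495.24158373 -17.7548491   47.44063085] [-0.39872495  0.8658896   0.35666625] [ 0.01926925  0.0863859  -0.00012271] [[ -0.2027269  -61.10070162  47.44063085]]
scene 11
110 4 [ -4. -51. 117.] [  4. -50. 119.]
120 7 [ -0. -62. 122.] [ 12. -46. 129.]
side 0
wrist 37
80 5 [ 11. -69.  82.] [ 12. -51.  86.]
90 7 [ 11. -69.  93.] [ 12. -51.  98.]
100 8 [ 11. -69. 101.] [ 12. -51. 110.]
110 7 [ 11. -71. 110.] [ 12. -50. 117.]
120 10 [ 11. -71. 120.] [ 12. -48. 130.]
```

```bash
python3 - <<'E'
from h import *
f=grab('wrist'); W=cloud(f); Q=mach(W).reshape(420,560,3)
for v in range(225,310,6):
    print(v,[(f['image'][v,u].tolist(),Q[v,u].round().tolist()) for u in (262,271,282)])
E
```

```text
225 [([193, 146, 97], [17.0, -51.0, 60.0]), ([134, 91, 53], [17.0, -56.0, 60.0]), ([192, 145, 94], [17.0, -62.0, 60.0])]
231 [([207, 156, 100], [15.0, -51.0, 63.0]), ([161, 106, 61], [15.0, -56.0, 64.0]), ([207, 155, 103], [14.0, -62.0, 62.0])]
237 [([233, 185, 118], [12.0, -51.0, 64.0]), ([173, 113, 61], [13.0, -56.0, 66.0]), ([158, 119, 77], [13.0, -62.0, 66.0])]
243 [([241, 195, 124], [10.0, -51.0, 67.0]), ([190, 124, 67], [10.0, -56.0, 69.0]), ([169, 129, 84], [10.0, -62.0, 67.0])]
249 [([252, 218, 137], [7.0, -51.0, 69.0]), ([123, 83, 47], [7.0, -56.0, 70.0]), ([172, 131, 83], [7.0, -62.0, 69.0])]
255 [([100, 60, 44], [11.0, -52.0, 86.0]), ([97, 62, 44], [12.0, -57.0, 87.0]), ([105, 75, 53], [4.0, -62.0, 70.0])]
261 [([98, 65, 44], [12.0, -53.0, 93.0]), ([96, 59, 45], [12.0, -57.0, 93.0]), ([78, 54, 41], [0.0, -62.0, 69.0])]
267 [([97, 59, 42], [11.0, -53.0, 99.0]), ([95, 60, 42], [11.0, -57.0, 98.0]), ([76, 51, 37], [10.0, -62.0, 96.0])]
273 [([98, 61, 45], [11.0, -53.0, 105.0]), ([95, 60, 43], [12.0, -57.0, 106.0]), ([66, 48, 37], [10.0, -62.0, 102.0])]
279 [([98, 61, 45], [12.0, -53.0, 111.0]), ([90, 57, 39], [12.0, -57.0, 111.0]), ([62, 47, 35], [10.0, -62.0, 106.0])]
285 [([97, 59, 43], [11.0, -54.0, 115.0]), ([94, 58, 44], [11.0, -57.0, 115.0]), ([65, 49, 38], [10.0, -62.0, 113.0])]
291 [([94, 61, 43], [12.0, -54.0, 120.0]), ([90, 58, 40], [11.0, -57.0, 119.0]), ([68, 52, 40], [10.0, -61.0, 118.0])]
297 [([94, 61, 45], [12.0, -54.0, 124.0]), ([91, 58, 42], [12.0, -57.0, 124.0]), ([67, 51, 38], [10.0, -61.0, 122.0])]
303 [([95, 60, 45], [12.0, -54.0, 129.0]), ([92, 58, 42], [11.0, -57.0, 127.0]), ([65, 47, 36], [10.0, -61.0, 126.0])]
309 [([71, 56, 45], [33.0, -56.0, 166.0]), ([69, 53, 43], [33.0, -58.0, 167.0]), ([69, 52, 42], [10.0, -61.0, 130.0])]
```

move_arm:
  moves:
    - [[0,0,0],[0,0,-2],-1]
    - [[0,0,0],[0,3.5,-2],-1]
    - [[0,0,0],[0,3.5,0],-1]
    - [[0,0,0],[0,0,0],-1]
    - [[0,0,0],[0,0,0],-1]

```text
clock: 7.82
tcp_pos: [482.7, -86.2, 87.3]
eef_rot: [-3.141, 0.001, -0.177]
force: [0.7, 0.3, 0.2]
gripper_width: 0.4
grasp_force: 0.0
```

```bash
python3 - <<'E'
from h import *
o=bot.get_obs(); t=mach(o['tcp_pos'])[0]; print(o['clock'],t,o['gripper_width'])
ims=[]
for c in ['scene','side','wrist']:
    f=grab(c); Q=mach(cloud(f)).reshape(420,560,3)
    d=np.abs(Q[:,:,:2]-t[:2]).max(2)<22
    m=d&(Q[:,:,2]>36)&(Q[:,:,2]<t[2]+90)
    q=Q[m]; print(c,np.percentile(q[:,2],[0,1,5,50]) if len(q) else 0, len(q))
    if len(q): print(q[np.argsort(q[:,2])[:6]].round())
    if c=='side': K=f
np.set_printoptions(suppress=True)
f=K; a=f['image'][100:260,200:400]; cv2.imwrite('pics/c3.png',cv2.resize(a,(750,600),interpolation=cv2.INTER_CUBIC)[:,:,::-1])
E
```

```text
7.825 [-1.22448727e-01 -1.30652298e+02  8.72785275e+01] 0.41223634358085853
scene [121.02773397 121.4347328  123.08375984 147.87341065] 131
[[  13. -123.  121.]
 [  13. -135.  121.]
 [  11. -132.  122.]
 [   3. -121.  122.]
 [   6. -122.  122.]
 [ -10. -123.  123.]]
side [ 36.45631586  36.70297551  37.68961411 122.32210186] 8
[[  16. -138.   36.]
 [  -6. -131.   40.]
 [  -2. -128.  120.]
 [ -11. -123.  122.]
 [   4. -123.  123.]
 [  -7. -124.  125.]]
wrist [120.17174968 121.92023449 125.80046237 154.58151448] 2885
[[  11. -136.  120.]
 [  11. -126.  120.]
 [  11. -137.  120.]
 [  11. -125.  121.]
 [  11. -132.  121.]
 [  10. -129.  121.]]
```

View pics/c3.png

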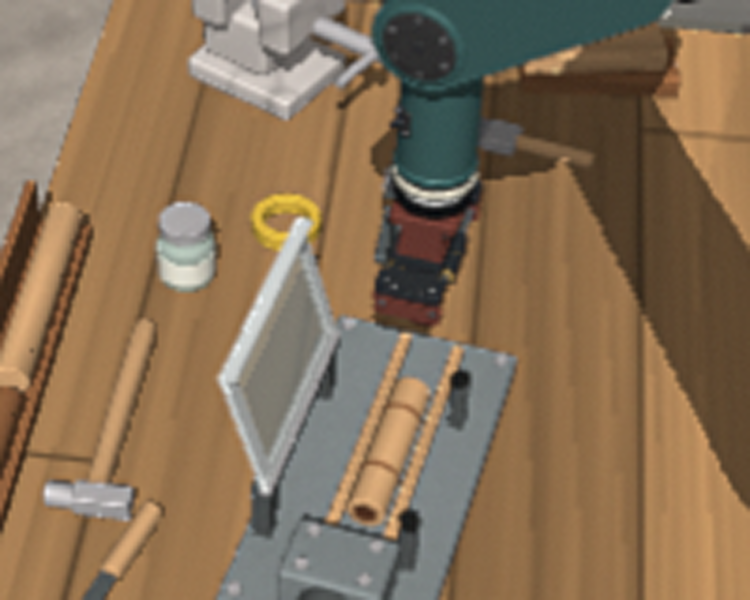

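move_arm:
  moves:
    - [[0,0,0],[0,0,3],-1]
    - [[0,0,0],[0,0,3],-1]
    - [[0,0,0],[0,0,1.4],-1]
    - [[0,0,0],[0,-1,0],-1]
    - [[0,0,0],[0,-1,0],-1]
    - [[0,0,0],[0,-0.5,0],-1]
    - [[0,0,0],[0,-0.5,0],-1]
    - [[0,0,0],[0,-0.5,0],-1]

```text
clock: 8.98
tcp_pos: [489.7, -52.1, 13.9]
eef_rot: [3.141, -0.001, -0.176]
force: [0.1, -1.7, 1.9]
gripper_width: 0.4
grasp_force: 0.9
```

move_arm:
  moves:
    - [[0,0,0],[0,-0.5,0],-1]
    - [[0,0,0],[0,-0.5,0],-1]
    - [[0,0,0],[0,-0.5,0],-1]
    - [[0,0,0],[0,-0.5,0],-1]
    - [[0,0,0],[0,0,0],-1]

```text
clock: 9.6
tcp_pos: [492.4, -31.8, 13.3]
eef_rot: [-3.141, 0.001, -0.176]
force: [0.2, -0.1, 0.3]
gripper_width: 0.1
grasp_force: 0.0
```

```bash
python3 - <<'E'
from h import *
o=bot.get_obs();print(mach(o['tcp_pos']),o['force'])
for c in ['side','scene','wrist']:
    T=box(mach(cloud(grab(c))),[-21,-190,58],[21,124,73]); 
    if len(T)>5: print(c,np.percentile(T[:,1],[1,99]),np.histogram(T[:,1],np.arange(-120,130,10))[0])
E
```

```text
[[ -0.44758422 -75.46004092  13.28439058]] [ 0.20979046 -0.11692844  0.31085905]
side [-47.22875435 103.30483619] [ 0  0  0  0  0  0  0 14 19 18 21 18 19 15 23 22 15 19 22 18 19 27 10  0]
scene [-28.36005255 103.06701638] [ 0  0  0  0  0  0  0  0  2 11 13 20 23 24 26 26 24 27 30 26 28 27 24  0]
wrist [-78.83136464  46.24128478] [   0    0    0  134  407  625 1283 1281 1276 1479 1608 1646 1636 1658
 1649 1688 1103   34    0    0    0    0    0    0]
```

move_arm:
  moves:
    - [[0,0,0],[0,-0.5,0],-1]
    - [[0,0,0],[0,-0.5,0],-1]
    - [[0,0,0],[0,-0.5,0],-1]
    - [[0,0,0],[0,-0.3,0],-1]
    - [[0,0,0],[0,-0.2,0],-1]
    - [[0,0,0],[0,0,0],-1]

```text
clock: 10.5
tcp_pos: [496.2, -12.5, 13.5]
eef_rot: [-3.141, 0.0, -0.176]
force: [-0.3, -0.8, -0.5]
gripper_width: 0.2
grasp_force: 0.0
```

move_arm:
  moves:
    - [[0,0,0],[0,-0.1,0],-1]
    - [[0,0,0],[0,-0.1,0],-1]
    - [[0,0,0],[0,0,0],-1]

```text
clock: 10.88
tcp_pos: [496.3, -11.6, 13.5]
eef_rot: [3.14, 0.0, -0.176]
force: [-0.8, -5.2, 0.2]
gripper_width: 0.3
grasp_force: 2.6
```

move_arm:
  moves:
    - [[0,0,0],[0,-0.1,0],-1]
    - [[0,0,0],[0,0,0],-1]

```text
clock: 11.12
tcp_pos: [496.3, -11.6, 13.5]
eef_rot: [3.139, 0.0, -0.175]
force: [-2.7, -10.1, 0.3]
gripper_width: 0.5
grasp_force: 5.0
```

move_arm:
  moves:
    - [[0,0,0],[0,0.5,0],-1]
    - [[0,0,0],[0,1.5,0],-1]
    - [[0,0,0],[0,1,-2],-1]
    - [[0,0,0],[0,0,-5],-1]
    - [[0,0,0],[0,0,-6],-1]
    - [[0,0,0],[0,0,-6],-1]
    - [[0,0,0],[0,0,-4],-1]
    - [[0,0,0],[0,0,0],-1]

```text
clock: 12.12
tcp_pos: [493.8, -40.4, 246.9]
eef_rot: [3.141, -0.007, -0.177]
force: [0.5, -0.6, -0.3]
gripper_width: 0.3
grasp_force: 0.0
```

```bash
python3 - <<'E'
from h import *
o=bot.get_obs();print(o['tcp_pos'],mach(o['tcp_pos']))
C={}
for c in ['side','scene','wrist']:
    f=grab(c,c+'4.png'); C[c]=cloud(f).reshape(-1,3); T=box(mach(C[c]),[-21,-190,58],[21,124,73]); 
    if len(T)>5: print(c,np.percentile(T[:,1],[1,99]))
    P=C[c]
    B=box(P,[420,-420,9],[600,-220,15]); L=box(P,[480,-400,112],[600,-250,165]); D=box(P,[440,-400,93],[600,-250,106]); 
    for n,q in (('base',B),('lever',L),('cap',D)):
        if len(q)>5:
            r=cv2.minAreaRect(q[:,:2].astype(np.float32)); print(c,n,len(q),q.mean(0).round(1),q.min(0).round(),q.max(0).round(),np.round(r[0],1),np.round(r[1],1),round(r[2],1))
E
```

```text
[493.80123782 -40.37407201 246.87790275] [[  2.47472568 -83.60703605 246.87790275]]
side [-44.52837222 106.7459308 ]
side base 114 [ 499.1 -315.6   12. ] [ 430. -408.    9.] [ 596. -254.   15.] [ 501.7 -333.4] [160.  129.1] 15.1
scene [-28.14033649 107.91685239]
scene base 158 [ 514.8 -317.8   11. ] [ 462. -375.    9.] [ 554. -280.   14.] [ 507.6 -327.2] [91.1 91.8] 87.2
scene lever 55 [ 531.2 -329.8  129.1] [ 522. -349.  112.] [ 539. -316.  146.] [ 530.5 -332.6] [32.5 16. ] 89.6
scene cap 165 [ 506.9 -324.6   97. ] [ 473. -359.   93.] [ 547. -293.  106.] [ 507.4 -322.2] [70. 58.] 20.1
wrist [-43.84924678 122.44587479]
wrist base 3387 [ 508.9 -312.1   12. ] [ 457. -361.    9.] [ 550. -281.   15.] [ 503.9 -321. ] [76.7 90.2] 87.1
wrist cap 341 [ 502.6 -297.8   96.8] [ 481. -304.   93.] [ 524. -294.  101.] [ 502.4 -298.8] [43.4  9.1] 2.9
```

move_arm:
  moves:
    - [[0,0,0],[0,5.8,0],-1]
    - [[0,0,0],[0,5.8,0],-1]
    - [[0,0,0],[0,5.8,0],-1]
    - [[0,0,0],[0,5.8,0],-1]
    - [[0,0,0],[0,5.8,0],-1]
    - [[0,0,-0.127],[0,0,0],-1]
    - [[0,0,0],[0,0,0],-1]
    - [[0,0,0],[0,0,0],-1]

```text
clock: 13.28
tcp_pos: [440.0, -323.8, 242.2]
eef_rot: [-3.14, 0.002, -0.051]
force: [0.4, 0.1, 0.1]
gripper_width: 0.4
grasp_force: 0.0
```

```bash
python3 - <<'E'
from h import *
o=bot.get_obs();print(o['tcp_pos'],o['eef_rot'])
f=grab('wrist','w5.png'); P=cloud(f).reshape(-1,3); np.save('w5.npy',P)
for z0,z1 in ((9,15),(80,93),(93,98),(98,106),(106,112),(112,120),(120,130),(130,140),(140,150),(150,165)):
    q=box(P,[430,-420,z0],[600,-240,z1])
    if len(q)>5:
        r=cv2.minAreaRect(q[:,:2].astype(np.float32)); print(z0,len(q),q.mean(0).round(1),np.percentile(q,1,axis=0).round(),np.percentile(q,99,axis=0).round(),np.round(r[0],1),np.round(r[1],1),round(r[2],1))
E
```

```text
[ 440.04566691 -323.81581471  242.17129131] [-3.13980176e+00  1.93052570e-03 -5.09245043e-02]
9 1696 [ 511.5 -327.4   11.9] [ 458. -375.    9.] [ 549. -284.   14.] [ 502.9 -329.1] [89.7 90. ] 87.1
93 1069 [ 515.7 -329.6   97.2] [ 478. -361.   94.] [ 545. -297.   98.] [ 507.4 -329.3] [66.4 74.2] 87.0
98 2922 [ 497.9 -328.9   99.1] [ 472. -360.   98.] [ 541. -298.  103.] [ 505. -331.] [66.  71.6] 54.3
106 56 [ 538.1 -330.9  108.8] [ 536. -343.  106.] [ 539. -319.  112.] [ 537.8 -331.1] [25.1  2.5] 85.2
112 89 [ 535.9 -330.5  115.8] [ 534. -343.  112.] [ 537. -318.  120.] [ 535.6 -330.4] [25.3  3.3] 88.9
120 120 [ 532.8 -330.5  125. ] [ 530. -343.  120.] [ 535. -318.  130.] [ 532.5 -330.6] [25.6  4.1] 85.3
130 145 [ 529.3 -330.1  135.9] [ 527. -342.  130.] [ 531. -318.  140.] [ 529.2 -330.4] [24.7  4.7] 87.1
140 303 [ 524.  -330.3  143.9] [ 520. -342.  140.] [ 528. -318.  146.] [ 524.6 -330.1] [25.8  7.4] 87.1
```

View pics/w5.png

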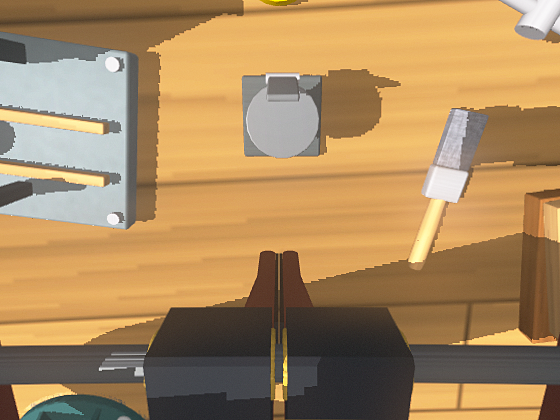

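move_arm:
  moves:
    - [[0,0,0],[6.1,0.2,0],-1]
    - [[0,0,0],[0,0,5],-1]
    - [[0,0,0],[0,0,5],-1]
    - [[0,0,0],[0,0,4.5],-1]
    - [[0,0,0],[0,0,0],-1]
    - [[0,0,0],[0,0,0],-1]

```text
clock: 14.08
tcp_pos: [502.4, -330.1, 99.9]
eef_rot: [3.141, -0.001, -0.049]
force: [0.2, 0.4, 1.1]
gripper_width: 0.4
grasp_force: 0.0
```

move_arm:
  moves:
    - [[0,0,0],[0.8,0,-0.2],-1]
    - [[0,0,0],[0.8,0,-0.3],-1]
    - [[0,0,0],[0.9,0,-0.3],-1]
    - [[0,0,0],[0.7,0,0.05],-1]
    - [[0,0,0],[0.67,0,0.07],-1]
    - [[0,0,0],[0.64,0,0.25],-1]
    - [[0,0,0],[0.64,0,0.26],-1]
    - [[0,0,0],[0,0,0],-1]

```text
clock: 15.08
tcp_pos: [553.2, -332.2, 99.6]
eef_rot: [-3.141, 0.0, -0.049]
force: [-0.5, -0.6, 0.4]
gripper_width: 0.1
grasp_force: 0.0
```

move_arm:
  moves:
    - [[0,0,0],[0.5,0,0.45],-1]
    - [[0,0,0],[0.5,0,0.5],-1]
    - [[0,0,0],[0.27,0,0.37],-1]
    - [[0,0,0],[0.27,0,0.37],-1]
    - [[0,0,0],[0.15,0,0.32],-1]
    - [[0,0,0],[0.15,0,0.32],-1]
    - [[0,0,0],[0,0,0],-1]
    - [[0,0,0],[0,0,0],-1]

```text
clock: 16.08
tcp_pos: [571.0, -333.2, 76.7]
eef_rot: [-3.141, 0.001, -0.049]
force: [-1.1, -0.3, 0.3]
gripper_width: 0.6
grasp_force: 0.0
```

```bash
python3 - <<'E'
from h import *
o=bot.get_obs();print(o['tcp_pos'],o['force'])
for c in ['side','scene','wrist']:
    P=mach(cloud(grab(c)),-.051,np.array([502.9,-329.1]))
    q=box(P,[10,-30,104],[62,30,168])
    print(c,len(q)); 
    for z in range(104,168,8):
        k=q[(q[:,2]>=z)&(q[:,2]<z+8)]
        if len(k): print(z,len(k),np.percentile(k[:,0],[5,50,95]).round(1),np.percentile(k[:,1],[5,95]).round())
E
```

```text
[ 570.95157019 -333.18730783   76.70910468] [-1.08126913 -0.32368682  0.28969145]
side 51
104 6 [32.5 42.3 60.3] [-17.  22.]
112 7 [34.6 35.7 59.9] [-25.  28.]
120 6 [34.  38.  59.1] [ 1. 30.]
128 8 [34.5 36.1 53.8] [-20.  28.]
136 5 [35.5 36.  40.8] [-16.  24.]
144 5 [35.3 37.2 40.7] [-11.  28.]
152 7 [35.5 38.4 39.6] [-18.  19.]
160 7 [36.7 40.6 42.8] [-12.   9.]
scene 61
104 10 [41.5 43.9 45.9] [-9. 24.]
112 19 [38.4 44.3 47.2] [-10.  28.]
120 14 [42.7 44.3 58.8] [ 1. 28.]
128 9 [36.8 44.1 56. ] [ 6. 29.]
136 6 [40.7 44.7 46.4] [21. 29.]
144 3 [38.9 42.5 43.5] [28. 29.]
wrist 313
104 17 [42.3 42.7 43.4] [-0.  0.]
112 16 [42.7 43.  43.5] [-0.  0.]
120 24 [43.  43.5 61.1] [-0.  0.]
128 21 [43.4 44.1 61. ] [-0.  0.]
152 55 [43.6 44.3 45.1] [-1.  1.]
160 180 [37.7 41.8 45. ] [-2.  2.]
```

move_arm:
  moves:
    - [[0,0,0],[0,0,-2],-1]
    - [[0,0,0],[0,0,-5],-1]
    - [[0,0,0],[0,0,-5.5],-1]
    - [[0,0,0],[0,0,-5.5],-1]
    - [[0,0,0],[0,0,-4.5],-1]
    - [[0,0,0],[0,0,0],-1]

```text
clock: 16.98
tcp_pos: [573.3, -334.8, 307.0]
eef_rot: [3.137, -0.007, -0.049]
force: [0.1, -0.0, -0.4]
gripper_width: 1.0
grasp_force: 0.0
```

move_arm:
  moves:
    - [[0,0,0],[0.95,-5.17,0],-1]
    - [[0,0,0],[0.95,-5.17,0],-1]
    - [[0,0,0],[0.95,-5.17,0],-1]
    - [[0,0,0],[0.95,-5.17,0],-1]
    - [[0,0,0],[0.95,-5.17,0],-1]
    - [[0,0,0],[0.95,-5.17,0],-1]
    - [[0,0,0],[0.95,-5.17,0],-1]
    - [[0,0,0.133],[0,0,0],-1]

```text
clock: 17.98
tcp_pos: [655.0, 29.1, 300.0]
eef_rot: [-3.141, 0.003, -0.181]
force: [-0.9, -1.2, 0.5]
gripper_width: 1.0
grasp_force: 0.0
```

```bash
python3 - <<'E'
from h import *
o=bot.get_obs();print(o['clock'],mach(o['tcp_pos']),o['eef_rot'])
for c in ['side','scene']:
    f=cloud(grab(c)); P=mach(f,-.051,np.array([502.9,-329.1]))
    q=box(P,[25,-32,104],[55,32,175]); print(c,len(q),'cap fit',np.polyfit(q[:,2],q[:,0],1))
    Q=mach(f); G=box(Q,[70,-100,115],[140,120,262]); print(len(G),np.polyfit(G[:,2],G[:,0],1),np.percentile(G,99,axis=0))
E
```

```text
17.975 [[148.46111823  13.85534611 300.023474  ]] [-3.14057204e+00  2.64277224e-03 -1.80588251e-01]
side 49 cap fit [-1.90244989e-02  4.11723354e+01]
1093 [ 0.23893597 59.03701814] [125.6604354  119.12753424 257.1453916 ]
scene 146 cap fit [-2.30291894e-02  4.63567971e+01]
1410 [ 0.21854574 67.60073356] [127.49910929 119.10959001 252.74914073]
```

move_arm:
  moves:
    - [[0,0,0],[0,0.4,4],-1]
    - [[0,0,0],[0,0,4],-1]
    - [[0,0,0],[0,0,2.3],-1]
    - [[0,0,0],[-1,0,0],-1]
    - [[0,0,0],[-1,0,0],-1]
    - [[0,0,0],[-1,0,0],-1]
    - [[0,0,0],[-1,0,0],-1]
    - [[0,0,0],[-0.95,0,0],-1]

```text
clock: 19.08
tcp_pos: [606.0, 30.3, 199.9]
eef_rot: [-3.141, -0.002, -0.182]
force: [1.6, -0.9, 1.6]
gripper_width: 0.5
grasp_force: 1.2
```

move_arm:
  moves:
    - [[0,0,0],[-1.06,0,0.06],-1]
    - [[0,0,0],[-1.06,0,0.07],-1]
    - [[0,0,0],[-0.81,0,0.2],-1]
    - [[0,0,0],[-0.81,0,0.2],-1]
    - [[0,0,0],[-0.8,0,0.21],-1]
    - [[0,0,0],[-0.75,0,0.36],-1]
    - [[0,0,0],[-0.75,0,0.36],-1]
    - [[0,0,0],[-0.75,0,0.36],-1]

```text
clock: 20.08
tcp_pos: [538.7, 42.4, 180.2]
eef_rot: [3.142, 0.0, -0.182]
force: [2.0, -0.3, -0.3]
gripper_width: 0.4
grasp_force: 1.0
```

```bash
cat > g.py <<'E'
from h import *
o=bot.get_obs();print(o['clock'],mach(o['tcp_pos']).round(1),o['eef_rot'].round(3),o['force'].round(1))
from scipy.optimize import least_squares
for c in ['side','scene']:
    Q=mach(cloud(grab(c))); G=box(Q,[-75,-98,106],[140,-50,262]); 
    d=np.hypot(G[:,0]-85,G[:,2]-105); G=G[(d>60)&(d<152)]
    a=np.arctan2(G[:,2]-105,85-G[:,0]); print(c,len(a),'theta med',np.percentile(a,[20,50,80]).round(3))
E
python3 g.py
```

```text
20.075 [[ 31.6   5.9 180.2]] [ 3.142  0.    -0.182] [ 2.  -0.3 -0.3]
side 46 theta med [0.954 1.021 1.034]
scene 350 theta med [1.005 1.019 1.033]
```

move_arm:
  moves:
    - [[0,0,0],[-0.66,0,0.5],-1]
    - [[0,0,0],[-0.66,0,0.5],-1]
    - [[0,0,0],[-0.66,0,0.5],-1]
    - [[0,0,0],[-0.55,0,0.62],-1]
    - [[0,0,0],[-0.55,0,0.62],-1]
    - [[0,0,0],[-0.55,0,0.62],-1]
    - [[0,0,0],[-0.41,0,0.72],-1]
    - [[0,0,0],[-0.41,0,0.72],-1]

```text
clock: 21.18
tcp_pos: [494.9, 50.4, 132.0]
eef_rot: [3.142, 0.001, -0.182]
force: [0.1, 0.7, 2.6]
gripper_width: -0.1
grasp_force: 0.8
```

move_arm:
  moves:
    - [[0,0,0],[-0.41,0,0.72],-1]
    - [[0,0,0],[-0.23,0,0.58],-1]
    - [[0,0,0],[-0.23,0,0.58],-1]
    - [[0,0,0],[-0.11,0,0.4],-1]
    - [[0,0,0],[-0.11,0,0.4],-1]
    - [[0,0,0],[-0.11,0,0.4],-1]
    - [[0,0,0],[0,0,0],-1]

```text
clock: 22.05
tcp_pos: [483.6, 52.5, 101.5]
eef_rot: [3.142, 0.0, -0.182]
force: [-0.1, 0.1, -0.5]
gripper_width: 0.7
grasp_force: 0.0
```

```bash
python3 g.py
```

```text
22.05 [[-24.4   5.9 101.5]] [ 3.142  0.    -0.182] [-0.1  0.1 -0.5]
side 63 theta med [0.199 0.226 0.25 ]
scene 352 theta med [0.206 0.225 0.248]
```

move_arm:
  moves:
    - [[0,0,0],[-0.04,0,0.25],-1]
    - [[0,0,0],[-0.04,0,0.25],-1]
    - [[0,0,0],[-0.04,0,0.25],-1]
    - [[0,0,0],[-0.04,0,0.25],-1]
    - [[0,0,0],[-0.04,0,0.25],-1]
    - [[0,0,0],[-0.03,0,0.2],-1]
    - [[0,0,0],[-0.03,0,0.2],-1]
    - [[0,0,0],[0,0,0.2],-1]

```text
clock: 23.15
tcp_pos: [481.0, 53.0, 83.2]
eef_rot: [-3.142, 0.0, -0.182]
force: [0.0, 0.3, 2.1]
gripper_width: 0.7
grasp_force: 0.6
```

move_arm:
  moves:
    - [[0,0,0],[0,0,0.15],-1]
    - [[0,0,0],[0,0,0.15],-1]
    - [[0,0,0],[0,0,0.15],-1]
    - [[0,0,0],[0,0,0.1],-1]
    - [[0,0,0],[0,0,0],-1]

```text
clock: 23.78
tcp_pos: [481.2, 52.9, 77.8]
eef_rot: [3.142, -0.0, -0.182]
force: [0.5, 0.1, -0.0]
gripper_width: 0.4
grasp_force: 0.0
```

```bash
python3 g.py
```

```text
23.775 [[-26.8   5.9  77.8]] [ 3.142 -0.    -0.182] [ 0.5  0.1 -0. ]
side 50 theta med [0.034 0.046 0.071]
scene 319 theta med [0.022 0.038 0.867]
```

move_arm:
  moves:
    - [[0,0,0],[0,0,0.1],-1]
    - [[0,0,0],[0,0,0.1],-1]
    - [[0,0,0],[0,0,0.1],-1]
    - [[0,0,0],[0,0,0],-1]

```text
clock: 24.38
tcp_pos: [481.4, 52.9, 75.1]
eef_rot: [3.142, -0.0, -0.182]
force: [-0.6, 0.7, 4.2]
gripper_width: 0.3
grasp_force: 2.2
```

move_arm:
  moves:
    - [[0,0,0],[0,0,0.1],-1]
    - [[0,0,0],[0,0,0],-1]

```text
clock: 24.62
tcp_pos: [481.5, 52.9, 75.0]
eef_rot: [-3.142, -0.001, -0.182]
force: [-3.1, -0.8, 15.4]
gripper_width: 0.3
grasp_force: 7.5
```

move_arm:
  moves:
    - [[0,0,0],[0,0,-0.5],-1]
    - [[0,0,0],[0,0,-3],-1]
    - [[0,0,0],[0,0,-5],-1]
    - [[0,0,0],[0,0,-5],-1]
    - [[0,0,0],[-2.23,-4.2,0],-1]
    - [[0,0,0],[-2.23,-4.2,0],-1]
    - [[0,0,0],[-2.23,-4.2,0],-1]
    - [[0,0,0],[-2.23,-4.2,0],-1]

```text
clock: 25.62
tcp_pos: [423.1, 235.6, 208.7]
eef_rot: [3.142, 0.0, -0.182]
force: [1.3, -0.4, 0.3]
gripper_width: 0.4
grasp_force: 0.0
```

move_arm:
  moves:
    - [[0,0,0],[-2.23,-4.2,0],-1]
    - [[0,0,0],[-2.23,-4.2,0],-1]
    - [[0,0,-0.15],[0,0,0],-1]
    - [[0,0,-0.15],[0,0,0],-1]
    - [[0,0,0],[0,0,0],-1]
    - [[0,0,0],[0,0,0],-1]

```text
clock: 26.38
tcp_pos: [395.1, 324.8, 208.7]
eef_rot: [3.141, 0.001, 0.115]
force: [0.4, 0.3, 1.0]
gripper_width: 0.5
grasp_force: 0.0
```

```bash
python3 g.py; python3 - <<'E'
from h import *
o=bot.get_obs();print(o['tcp_pos'],o['eef_rot'])
for c in ['scene','side','wrist']:
    f=grab(c,'w6.png' if c=='wrist' else None); P=cloud(f).reshape(-1,3)
    for n,z0,z1 in (('top',56,64),('stem',75,110),('ball',113,150)):
        q=box(P,[395,280,z0],[540,400,z1])
        if len(q)>5:
            r=cv2.minAreaRect(q[:,:2].astype(np.float32)); print(c,n,len(q),q.mean(0).round(1),np.percentile(q,[1,99],axis=0).round().tolist(),np.round(r[0],1),np.round(r[1],1),round(r[2],1))
            if n=='ball':
                A=np.c_[2*q,np.ones(len(q))]; s=np.linalg.lstsq(A,(q**2).sum(1),rcond=None)[0]; print('  sphere',s[:3].round(1),np.sqrt(s[3]+s[:3]@s[:3]).round(1))
    # guard flatness & tube & cap
    Q=mach(P); G=box(Q,[-65,-95,95],[70,115,125]); print(c,'guard z',len(G),np.percentile(G[:,2],[10,50,90]).round(1) if len(G) else 0)
    V=mach(P,-.051,np.array([502.9,-329.1])); q=box(V,[25,-32,104],[55,32,175]); 
    if len(q)>9:
        m=np.abs(q[:,0]-np.median(q[:,0]))<5; print('  cap fit',np.polyfit(q[m,2],q[m,0],1).round(3))
E
```

```text
26.375 [[-160.7  257.7  208.7]] [3.141e+00 1.000e-03 1.150e-01] [0.4 0.3 1. ]
side 150 theta med [0.02  0.033 0.057]
scene 111 theta med [0.014 0.022 0.029]
[395.24291392 324.81394263 208.780246  ] [3.14151339e+00 2.43299220e-04 1.15613274e-01]
scene top 645 [470.6 338.2  60.5] [[416.0, 295.0, 56.0], [515.0, 377.0, 64.0]] [465.  335.8] [103.2  79.9] 6.9
scene stem 56 [454.2 334.6  91.8] [[443.0, 326.0, 75.0], [470.0, 343.0, 109.0]] [457.8 331.2] [27.8 21.4] 16.1
scene ball 83 [438.9 334.  130.9] [[427.0, 321.0, 115.0], [446.0, 344.0, 140.0]] [437.  333.6] [19.  24.2] 31.7
  sphere [433.6 332.3 126.2] 12.9
scene guard z 2111 [103.2 105.2 107.4]
  cap fit [-3.3000e-02  4.8064e+01]
side top 396 [466.2 340.3  60.2] [[414.0, 300.0, 56.0], [514.0, 378.0, 64.0]] [463.4 337.2] [98.1 78.7] 7.2
side stem 29 [454.4 338.3  90.3] [[440.0, 332.0, 75.0], [469.0, 351.0, 109.0]] [456.5 336.6] [28.7 19.6] 37.7
side ball 54 [433.3 336.6 132.2] [[421.0, 325.0, 118.0], [444.0, 348.0, 140.0]] [434.  336.1] [23.  24.7] 73.1
  sphere [433.4 335.1 128.9] 11.1
side guard z 1629 [103.4 107.3 111.3]
  cap fit [ 0.045 30.842]
wrist top 7543 [471.5 337.9  60.7] [[416.0, 297.0, 57.0], [514.0, 378.0, 64.0]] [464.8 337.3] [99.6 79.5] 6.4
wrist stem 271 [454.5 335.9  93. ] [[446.0, 330.0, 75.0], [464.0, 341.0, 110.0]] [457.  334.6] [15.9 25.4] 70.7
wrist ball 886 [435.7 333.9 134.9] [[423.0, 322.0, 127.0], [447.0, 346.0, 140.0]] [434.5 333.8] [25.1 24.6] 6.4
  sphere [434.3 333.8 126.4] 12.8
wrist guard z 6894 [105.9 107.4 108.7]
```

View pics/w6.png

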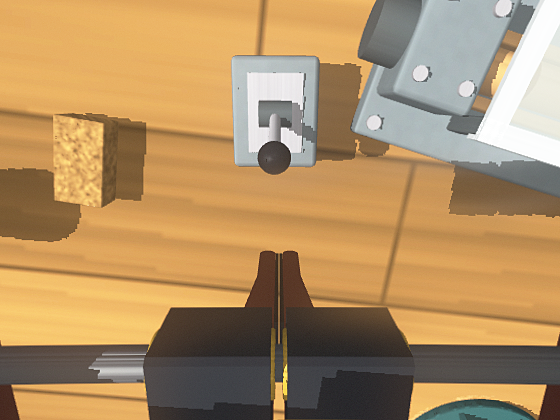

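move_arm:
  moves:
    - [[0,0,0],[0,-0.46,4.5],-1]
    - [[0,0,0],[0,0,5],-1]
    - [[0,0,0],[0,0,3.1],-1]
    - [[0,0,0],[1,0,0],-1]
    - [[0,0,0],[1,0,0],-1]
    - [[0,0,0],[1,0,0],-1]
    - [[0,0,0],[1,0,0],-1]
    - [[0,0,0],[1,0,0],-1]

```text
clock: 27.62
tcp_pos: [445.6, 335.8, 83.5]
eef_rot: [-3.141, -0.001, 0.118]
force: [-0.9, -0.3, 1.3]
gripper_width: 0.7
grasp_force: 0.5
```

move_arm:
  moves:
    - [[0,0,0],[1,0,0],-1]
    - [[0,0,0],[0.7,0,0],-1]
    - [[0,0,0],[0.5,0,0],-1]
    - [[0,0,0],[0.3,0,0],-1]
    - [[0,0,0],[0.2,0,0],-1]
    - [[0,0,0],[0.1,0,0],-1]
    - [[0,0,0],[0,0,0],-1]

```text
clock: 28.5
tcp_pos: [472.1, 338.8, 82.9]
eef_rot: [-3.142, 0.0, 0.118]
force: [-0.5, -0.3, -0.5]
gripper_width: 0.3
grasp_force: 0.4
```

move_arm:
  moves:
    - [[0,0,0],[0.1,0,0],-1]
    - [[0,0,0],[0.1,0,0],-1]
    - [[0,0,0],[0,0,0],-1]

```text
clock: 28.88
tcp_pos: [473.5, 338.9, 82.8]
eef_rot: [3.142, 0.001, 0.118]
force: [-4.3, -0.0, 1.3]
gripper_width: 0.7
grasp_force: 1.6
```

move_arm:
  moves:
    - [[0,0,0],[0.1,0,0],-1]
    - [[0,0,0],[0.1,0,0],-1]
    - [[0,0,0],[0,0,0],-1]

```text
clock: 29.25
tcp_pos: [473.7, 338.9, 82.6]
eef_rot: [3.141, 0.004, 0.118]
force: [-7.9, -0.2, 3.1]
gripper_width: 0.6
grasp_force: 3.9
```

move_arm:
  moves:
    - [[0,0,0],[-1,0,0],-1]
    - [[0,0,0],[-4,0,-2],-1]
    - [[0,0,0],[-2,0,-5],-1]
    - [[0,0,0],[0,0,-5],-1]
    - [[0,0,0],[0,0,0],-1]
    - [[0,0,0],[0,0,0],-1]

```text
clock: 30.0
tcp_pos: [406.9, 331.0, 202.8]
eef_rot: [-3.141, -0.001, 0.118]
force: [-0.1, -0.3, -0.5]
gripper_width: 0.4
grasp_force: 0.0
```

```bash
python3 g.py; python3 - <<'E'
from h import *
for c in ['scene','side','wrist']:
    f=grab(c,c+'7.png'); P=cloud(f).reshape(-1,3)
    B=mach(P,.112,np.array([464.8,337.3])); q=box(B,[-60,-40,113],[70,40,150])
    A=np.c_[2*q,np.ones(len(q))]; s=np.linalg.lstsq(A,(q**2).sum(1),rcond=None)[0]; print(c,'ball',len(q),s[:3].round(1))
    Q=mach(P); G=box(Q,[-65,-95,95],[70,115,125]); print('guard z',len(G),np.percentile(G[:,2],[10,50,90]).round(1) if len(G) else 0)
    V=mach(P,-.051,np.array([502.9,-329.1])); q=box(V,[20,-36,100],[60,36,175])
    for z in range(100,172,12):
        k=q[(q[:,2]>=z)&(q[:,2]<z+12)]
        if len(k): print('  cap',z,len(k),np.percentile(k[:,0],[10,50,90]).round(1))
s=cv2.imread('pics/scene7.png')[100:310,180:460]; cv2.imwrite('pics/s7.png',cv2.resize(s,(800,600),interpolation=cv2.INTER_CUBIC))
E
```

```text
30.0 [[-150.2  265.9  202.8]] [-3.141e+00 -1.000e-03  1.180e-01] [-0.1 -0.3 -0.5]
side 139 theta med [0.019 0.038 0.069]
scene 107 theta med [0.013 0.02  0.035]
scene ball 79 [ 33.8  -1.7 127. ]
guard z 2116 [103.2 105.3 107.4]
  cap 100 22 [42.6 44.2 47. ]
  cap 112 32 [41.3 43.9 46. ]
  cap 124 28 [39.5 44.  46.1]
  cap 136 35 [40.9 43.7 46.2]
  cap 148 30 [38.  42.3 46. ]
  cap 160 6 [38.7 42.8 43.9]
side ball 50 [ 32.3   1.8 129.4]
guard z 1570 [103.1 107.1 111.1]
  cap 100 12 [34.4 50.9 58.3]
  cap 112 6 [34.1 35.  35.6]
  cap 124 10 [34.6 35.7 39.8]
  cap 136 11 [35.6 37.8 41.9]
  cap 148 14 [35.3 38.  43. ]
  cap 160 5 [37.1 39.2 40.6]
wrist ball 1119 [ 33.3  -0.  124.8]
guard z 5387 [106.1 107.5 108.8]
```

View pics/s7.png

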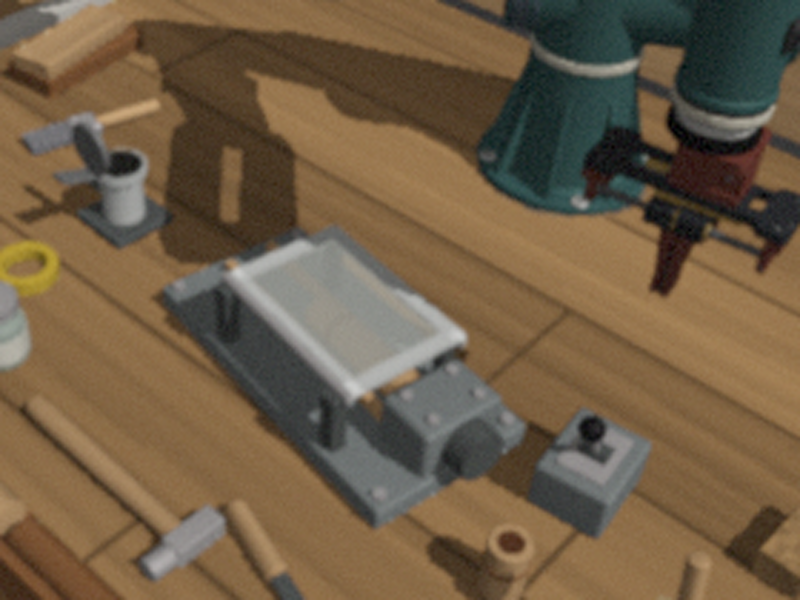

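The crop shows the guard level at (345,315), the toggle over to its far side at (592,430), and the cap upright at (92,145). The tube is against the headstock, and the gripper is touching nothing.

```bash
python3 -c "
from plant import bot
print(bot.hand_in())"
```

```text
the job is handed in; nothing more can be done
None
```

I seated the tube against the headstock, opened the cap upright, lowered the guard slowly onto its rests and threw the switch fully over, in that order. I handed the job in at about 30 s with the robot touching nothing; the result of the judging was not shown.

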